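Close and fasten the insulated food carrier

ROBOT

A 6-joint arm with a two-finger parallel gripper is mounted at the origin on the work surface. World frame = base frame: x ahead of the robot, y to its left, z up, the work surface at z = 0. Lengths are in m, angles in rad, forces in N, time in s.
With the tool pointing down it reaches from about 0.275 to 0.75 m from the base axis. Payload 10.2 kg.
Tool frame: the origin (TCP) lies midway between the tips of the shut fingers; the grasp point (between the pads) lies 19 mm behind it (env.hold_point_z is the distance from the TCP to the grasp point, in m); x points along the fingers, z is the direction in which the jaws open and shut, and the axes are right-handed (so a half turn about x gives the same grasp; the last joint's range is limited). The gripper opens to 85 mm and grips with 20 to 120 N. Pads are 22 mm wide; open, the fingers measure 114 mm over their backs; the gripper's body (76 mm by 85 mm) begins 54 mm behind the grasp point. The pads swing forward as they close: fully open they stand 13 mm farther back than shut.
Start: joints at [-1.488, 0.313, 1.498, -0, 1.331, -0.223], TCP at [0.158, -0.501, 0.231] pointing down, gripper open.
Joint ranges: [-2.94, 2.94], [-0.97, 2.17], [0.19, 2.56], [-1.23, 4.37], [0.02, 3.11], [-2.88, 2.88]. Speed limits (rad/s): [2.39, 2.39, 3.01, 3.14, 3.14, 3.14].

INTERFACE

Orientations are given as a unit quaternion [x, y, z, w].
In Python, from bench import env, kinematics, monitor, eyes, job gives the robot as it stands. The module is installed in compiled form; this text tells all that it offers. Calls block until the motion is done:
- env.reach(position, orientation): joint-space move of the TCP to a pose.
- env.movel(position, velocity=0.15, frame=None, guard=None): straight line of the TCP; frame=None keeps the orientation; velocity is the mean speed in m/s. With guard (N) it stops when the force on the tool has changed by that much, and returns True; else False.
- env.set_joints(angles): joint-space move.
- env.release() and env.close_gripper(effort=None): open the fingers fully, or close them until they stop; effort is the grip in N (None keeps the last).
- env.hold(seconds).
- kinematics.ik(position, orientation): joint angles nearest the present ones, or None.
- monitor.sense(): the state.
- eyes.grab_frame(name): name is "side" or "top"; returns a dict with "frame" (480x640x3 uint8, red, green, blue), "mtx" (3x3 intrinsics, pixels), "k1" (the pictures are not rectified: a ray, as slopes to the right and down, at radius r is drawn at 1 + k1 r^2 times it, then the intrinsics apply), "view" (4x4, takes a point from world to camera coordinates). Camera axes: x right, y down, z forward; pixel columns grow to the right and rows downward; lengths in m; the calibration is good to about 2 mm. A picture is of the moment at which its call begins. There is no depth.
A pose or a line that the arm cannot do raises env.MotionError and nothing moves.
- job.hand_in(): hands the job in, once; it reports no verdict.
The state is a dict: "clock": time; "joints": joint angles; "qvel": joint speeds; "joint_efforts": joint torques, N m; "position": TCP position; "ee_rot": TCP orientation; "contact_force": force on the tool from outside, world axes, zero at the start; "ft_torque": the same for the moment, N m; "finger_gap": opening from 0.0 (shut) to 1.0 (fully open).
Only numpy, scipy, OpenCV 4.12 (cv2) and the standard library are available. Lean on these libraries where they do the work, as an engineer would, in place of code of your own. Each camera call takes 0.05 s, during which the arm holds its last target.

TASK

Gently lower the lid of the insulated steel food carrier until it is fully down, without letting it slam. Then swing the sprung fastener handle round so that its nose rides up over the keeper on the lid and drops fully into the keeper's notch; do not force the handle against the keeper. Let go, and leave the shaker and the turner where they are.

Things in the scene. Friction and masses are not known exactly. Their poses are not given: they have to be found in the camera images.
- lid (a joint): hinge of the carrier's lid: 0 = fully down on its seal, grows as it opens (at the start 0.28 to 0.45 rad). The hinge is stiff: the lid stays where it is left and 2 to 4 N down on its front part closes it; it meets a firm stop at 0
- cover: lid panel, steel, 305 mm front to back, 386 mm wide, top face 30 mm above the hinge axis. Origin: middle of the hinge axis at the carrier's back, 174 mm above the table. Local y runs along the hinge, -x to the lid's front edge (313 mm away), z up when closed. The keeper (ramp, crest, notch, stop; 42 mm deep, 47 mm long) stands up to 22 mm high near the middle of its front edge
- lid_push (a point): point on top of the lid near its front edge, a free place to press it down: at (-288, +100, +30) mm in the lid panel's frame. When the lid is closed it is 204 mm above the table
- handle (a joint): turn of the handle about its upright pivot, counter-clockwise from above, rad. Near 0 (start -0.1 to 0.2) it sticks straight out from the front; at 1.57 it lies along it. The nose meets the keeper's ramp at 0.5 to 1.45; the notch lies anywhere from 1.2 to 1.95, as the keeper is set by hand on a slotted strip. Turning takes up to about 8 N at the knob; 3 mm past the notch is a firm stop
- lift (a joint): how far the sprung handle has ridden up its pivot pin, m: 0 with the nose clear of the keeper, about 0.008 on the keeper's crest (nose and knob rise with it), 0.002 to 0.0035 once the nose lies in the notch. Spring and weight press it down, 7 N at 0 to 10 N on the crest; leave the handle free to rise and drop
- lever: L-shaped steel lever. Origin: on the pivot axis, 23 mm outside the closed lid's front edge, level with the underside of the nose stud (207 mm above the table at rest). Local -x points along the handle arm to the knob (100 mm), -y along the nose arm (60 mm, 12 mm round stud pointing down), z up. Bars 16 mm wide, top 28 mm above the origin. Spring and nut on the pivot reach 291 mm above the table
- knob_top (a point): centre of the top of the handle's upright black knob: cylinder 22 mm in diameter, 44 mm tall, standing on the arm's end 100 mm from the pivot; its top is 279 mm above the table at rest, its foot 235 mm
- shaker: steel sesame shaker, 62 mm diameter, 113 mm tall, loose, to be left alone; origin under its centre
- turner: kitchen turner lying on the table, 280 mm long, loose, to be left alone; origin under its middle

How it is judged:
By the outcome, as a careful person would: the job done as asked, in the order asked, and still so for the second after the job is handed in, with the robot touching nothing.
It also fails if it takes over 69 s, if anything falls off the work surface, if the arm or the gripper's body presses on something with over 40 N, if the wrist force passes 120 N, or if a joint passes its speed limit or range.

## Working session

There is one attempt and no reset: what is moved stays moved. The work goes in short steps, each a Python script; the robot and the scene stay as the last script left them, time stands still between calls to the robot, and variables do not carry over. Pictures are saved under pics/ and viewed, and the job is handed in when it is done.

```bash
mkdir -p pics; ls
cat > h.py <<'E'
import numpy as np, cv2
from bench import env, kinematics, monitor, eyes, job
def snap(name,fn):
    d=eyes.grab_frame(name); cv2.imwrite('pics/'+fn,cv2.cvtColor(d['frame'],cv2.COLOR_RGB2BGR)); return d
def proj(d,P):
    p=d['view'][:3,:3]@np.asarray(P,float)+d['view'][:3,3]; s=p[:2]/p[2]; s=s*(1+d['k1']*(s@s)); m=d['mtx']
    return np.array([m[0,0]*s[0]+m[0,2],m[1,1]*s[1]+m[1,2]])
def ray(d,uv):
    m=d['mtx']; t=np.array([(uv[0]-m[0,2])/m[0,0],(uv[1]-m[1,2])/m[1,1]]); s=t.copy()
    for _ in range(30): s=t/(1+d['k1']*(s@s))
    R=d['view'][:3,:3]; o=-R.T@d['view'][:3,3]; v=R.T@np.array([s[0],s[1],1]); return o,v/np.linalg.norm(v)
def onz(d,uv,z):
    o,v=ray(d,uv); return o+v*(z-o[2])/v[2]
def tri(d1,a,d2,b):
    o1,v1=ray(d1,a);o2,v2=ray(d2,b); A=np.stack([v1,-v2],1); s=np.linalg.lstsq(A,o2-o1,rcond=None)[0]
    p,q=o1+s[0]*v1,o2+s[1]*v2; return (p+q)/2,np.linalg.norm(p-q)
E
python3 - <<'E'
from h import *
import pickle
D={n:snap(n,n+'0.png') for n in('side','top')}
pickle.dump(D,open('d0.pkl','wb'))
for n in D: print(n,D[n]['mtx'].round(1).tolist(),D[n]['k1'],D[n]['view'].round(3).tolist())
s=monitor.sense();print(s)
E
```

```text
pics
side [[525.3, 0.0, 318.5], [0.0, 525.3, 235.2], [0.0, 0.0, 1.0]] -0.10171999173868623 [[-0.92, -0.392, -0.014, 0.486], [-0.237, 0.584, -0.776, 0.336], [0.312, -0.711, -0.63, 1.162], [0.0, 0.0, 0.0, 1.0]]
top [[624.6, 0.0, 323.9], [0.0, 624.6, 248.8], [0.0, 0.0, 1.0]] 0.003995591202052222 [[0.006, -1.0, 0.009, -0.106], [-0.997, -0.006, -0.073, 0.572], [0.073, -0.008, -0.997, 1.374], [0.0, 0.0, 0.0, 1.0]]
{'clock': 0.1, 'joints': array([-1.48843096e+00,  3.13390206e-01,  1.49838357e+00,  1.62189163e-06,
        1.33096810e+00, -2.23401024e-01]), 'qvel': array([-9.32839158e-05, -1.76989623e-03, -2.86737618e-03, -1.22578409e-03,
        4.52085918e-04,  2.18983299e-03]), 'joint_efforts': array([ 3.67385233e-03, -4.12895930e+01, -2.60141015e+01, -9.91760658e-05,
        3.00637170e-03, -7.44170592e-07]), 'position': array([ 0.15800649, -0.5004169 ,  0.23078581]), 'ee_rot': array([ 0.41833113,  0.57057797, -0.41771673,  0.57004612]), 'contact_force': array([ 0.57059194, -0.0334608 ,  0.61825881]), 'ft_torque': array([-0.00686222, -0.04073771,  0.02726601]), 'finger_gap': 1.004603244653831}
```

View pics/side0.png

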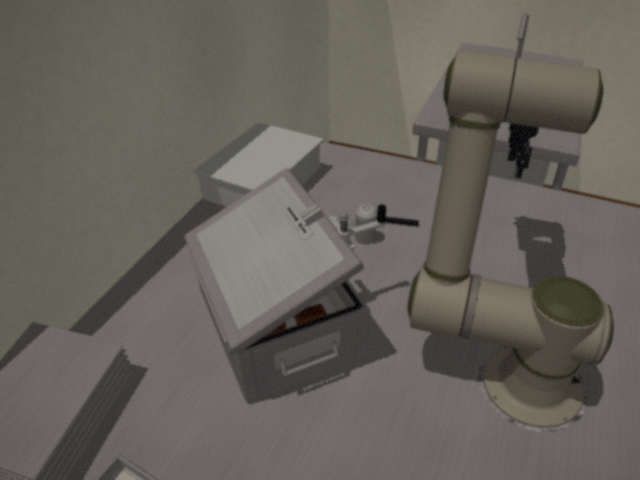

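View pics/top0.png

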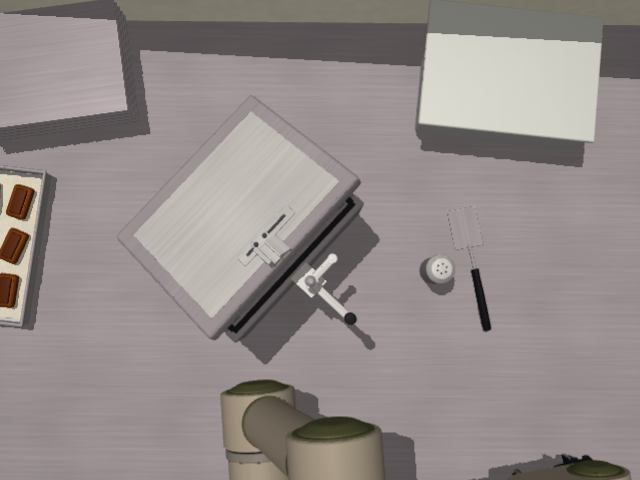

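Run:
```python
import cv2
a=cv2.imread('pics/top0.png')[160:360,190:400]; cv2.imwrite('pics/tz.png',cv2.resize(a,None,fx=2.8,fy=2.8,interpolation=cv2.INTER_CUBIC))
a=cv2.imread('pics/side0.png')[150:320,170:430]; cv2.imwrite('pics/sz.png',cv2.resize(a,None,fx=3,fy=3,interpolation=cv2.INTER_CUBIC))
```

```text
(no output)
```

View pics/tz.png

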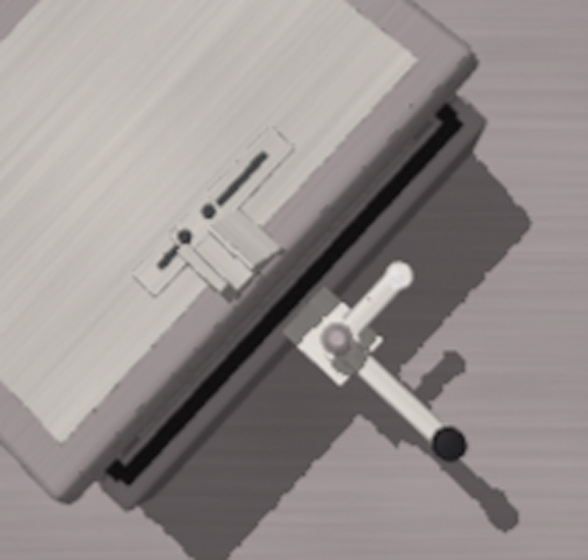

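View pics/sz.png

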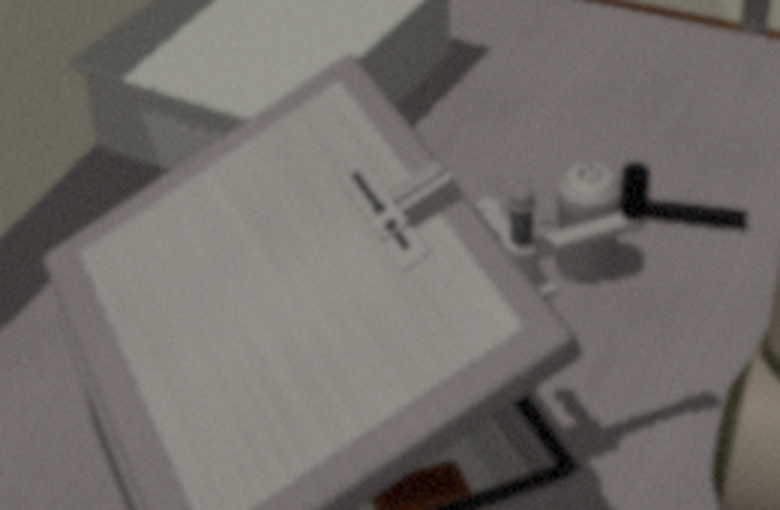

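Run:
```python
from h import *
import pickle
from scipy.optimize import least_squares
D=pickle.load(open('d0.pkl','rb'));T,S=D['top'],D['side']
print('front corners z guess, back corners:')
bk=[onz(T,p,.206) for p in((252,97),(119,237))]; print(bk, np.linalg.norm(bk[0]-bk[1]))
for z in(.28,.3,.32,.34): 
    f=[onz(T,p,z) for p in((359,181),(212,337))]; print(z,np.linalg.norm(f[0]-f[1]))
def P(q,l):
    x,y,yaw,th=q; c,s=np.cos(th),np.sin(th)
    # opening: front (-x) rises
    a=np.array([c*l[0]+s*l[2],l[1],-s*l[0]+c*l[2]])
    C,Q=np.cos(yaw),np.sin(yaw); return np.array([x+C*a[0]-Q*a[1],y+Q*a[0]+C*a[1],.174+a[2]])
L=[(-8,-193,30),(-8,193,30),(-313,-193,30),(-313,193,30)]
L=np.array(L)/1000
ot=[(252,97),(119,237),(359,181),(212,337)]
os_=[(188,240),None,(290,171),(362,265)]
os_=[None,(238,348),(290,171),(362,265)]
os_[0]=(188,238)
def res(q):
    r=[]
    for l,a,b in zip(L,ot,os_): r+=[*(proj(T,P(q,l))-a),*(proj(S,P(q,l))-b)]
    return r
m=(bk[0]+bk[1])/2
best=None
for y0 in np.arange(-3,3,.5):
    o=least_squares(res,[m[0],m[1],y0,.35]); 
    if best is None or o.cost<best.cost: best=o
q=best.x; print(q,np.round(best.fun,1))
piv=onz(T,(310,280.7),.291);kn=onz(T,(350.4,318.2),.279);ns=onz(T,(332.5,258),.235)
C,Q=np.cos(q[2]),np.sin(q[2])
def loc(p): d=p[:2]-q[:2]; return np.array([C*d[0]+Q*d[1],-Q*d[0]+C*d[1]])
for n,p in(('piv',piv),('knob',kn),('nose',ns),('shaker',onz(T,(440,268),.113))): print(n,p,loc(p))
print(np.linalg.norm(kn-piv)); a=-(loc(kn)-loc(piv)); print('handle',np.arctan2(a[1],a[0]))
print('lidpush now',P(q,np.array([-.288,.1,.03])),'closed',P([*q[:3],0],np.array([-.288,.1,.03])))
np.save('q.npy',q)
# knob via side
print('knob tri',tri(T,(350.4,318.2),S,(170+636/3,150+170/3)))
```

```text
front corners z guess, back corners:
[array([0.85856844, 0.04261874, 0.206     ]), array([0.57990794, 0.29563303, 0.206     ])] 0.37638797804290614
0.28 0.38862096020423664
0.3 0.38176064008040206
0.32 0.3749003199565676
0.34 0.36803999983273306
[0.71727222 0.17089132 0.83491111 0.37124753] [-0.6 -1.8 -4.1 -3.9 -3.7  1.8 -6.4  0.4  2.9  0.5 -0.5 -3.3  0.9  6.1
  3.  -2.5]
piv [ 0.49578042 -0.07549103  0.291     ] [-0.33130263 -0.00120469]
knob [ 0.42882607 -0.14879365  0.279     ] [-0.43057991 -0.00077957]
nose [ 0.54012536 -0.11690666  0.235     ] [-0.33223517 -0.06187476]
shaker [ 0.52784425 -0.34390537  0.113     ] [-0.50873859 -0.20514297]
0.10000079602820443
handle -0.004282141662297708
lidpush now [0.47030547 0.04714957 0.3064364 ] closed [0.44983039 0.02453947 0.204     ]
knob tri (array([ 0.42735228, -0.14940007,  0.27530079]), np.float64(0.0027977149235017657))
```

```bash
cat >> h.py <<'E'
from scipy.spatial.transform import Rotation as Rn
q0=np.load('q.npy') if __import__('os').path.exists('q.npy') else None
def quat(ydir): # tool down, tool y along horizontal angle ydir
    x=np.array([0,0,-1.]);y=np.array([np.cos(ydir),np.sin(ydir),0]);z=np.cross(x,y)
    return Rn.from_matrix(np.stack([x,y,z],1)).as_quat()
def P(q,l):
    x,y,yaw,th=q; c,s=np.cos(th),np.sin(th)
    a=np.array([c*l[0]+s*l[2],l[1],-s*l[0]+c*l[2]])
    C,Q=np.cos(yaw),np.sin(yaw); return np.array([x+C*a[0]-Q*a[1],y+Q*a[0]+C*a[1],.174+a[2]])
piv=np.array([.4958,-.0755])
def knob(h): # handle angle -> xy
    a=q0[2]+np.pi+h; return piv+.1*np.array([np.cos(a),np.sin(a)]), a+np.pi/2
def st(): 
    s=monitor.sense(); return round(s['clock'],2),s['position'].round(4),s['contact_force'].round(2),round(s['finger_gap'],3)
E
python3 - <<'E'
from h import *
R=Rn.from_quat(monitor.sense()['ee_rot']).as_matrix(); print(R.round(2))
pl=P(q0,np.array([-.288,.1,.03]))
for k in range(8):
    yd=k*np.pi/4; print(k,kinematics.ik([pl[0],pl[1],.36],quat(yd)))
for off in (0,np.pi/2,np.pi,-np.pi/2):
  for h in(0,.6,1.2,1.9):
    p,t=knob(h); c=p-.023*np.array([np.cos(t),np.sin(t)]); r=kinematics.ik([*c,.243],quat(t+off)); print(round(off,2),h,c.round(3),None if r is None else r.round(2))
E
```

```text
[[-0.    0.95  0.3 ]
 [ 0.    0.3  -0.95]
 [-1.    0.   -0.  ]]
0 [-1.48686400e-01  1.35454116e-01  1.38984245e+00 -4.44089210e-16
  1.61629608e+00  1.42210993e+00]
1 [-0.1486864   0.13545412  1.38984245  0.          1.61629608  0.63671176]
2 [-1.48686400e-01  1.35454116e-01  1.38984245e+00 -4.44089210e-16
  1.61629608e+00 -1.48686400e-01]
3 [-1.48686400e-01  1.35454116e-01  1.38984245e+00 -4.44089210e-16
  1.61629608e+00 -9.34084564e-01]
4 [-1.48686400e-01  1.35454116e-01  1.38984245e+00 -4.44089210e-16
  1.61629608e+00 -1.71948273e+00]
5 [-1.48686400e-01  1.35454116e-01  1.38984245e+00 -4.44089210e-16
  1.61629608e+00 -2.50488089e+00]
6 None
7 [-1.48686400e-01  1.35454116e-01  1.38984245e+00 -4.44089210e-16
  1.61629608e+00  2.20750809e+00]
0 0 [ 0.412 -0.134] [-0.59  0.1   1.73 -0.    1.31  1.72]
0 0.6 [ 0.459 -0.171] [-0.6   0.23  1.58 -0.    1.34  1.11]
0 1.2 [ 0.52  -0.175] [-0.54  0.36  1.41 -0.    1.38  0.57]
0 1.9 [ 0.579 -0.136] [-0.43  0.46  1.26 -0.    1.43 -0.02]
1.57 0 [ 0.412 -0.134] [-0.59  0.1   1.73 -0.    1.31  0.15]
1.57 0.6 [ 0.459 -0.171] [-0.6   0.23  1.58 -0.    1.34 -0.46]
1.57 1.2 [ 0.52  -0.175] [-0.54  0.36  1.41 -0.    1.38 -1.  ]
1.57 1.9 [ 0.579 -0.136] [-0.43  0.46  1.26 -0.    1.43 -1.59]
3.14 0 [ 0.412 -0.134] [-0.59  0.1   1.73 -0.    1.31 -1.42]
3.14 0.6 [ 0.459 -0.171] [-0.6   0.23  1.58 -0.    1.34 -2.03]
3.14 1.2 [ 0.52  -0.175] [-0.54  0.36  1.41 -0.    1.38 -2.57]
3.14 1.9 [ 0.579 -0.136] None
-1.57 0 [ 0.412 -0.134] None
-1.57 0.6 [ 0.459 -0.171] [-0.6   0.23  1.58 -0.    1.34  2.68]
-1.57 1.2 [ 0.52  -0.175] [-0.54  0.36  1.41  0.    1.38  2.14]
-1.57 1.9 [ 0.579 -0.136] [-0.43  0.46  1.26 -0.    1.43  1.55]
```

Run:
```python
from h import *
env.close_gripper(30)
p=monitor.sense()['position']
env.movel([p[0],p[1],.40],velocity=.25); print(st())
l=np.array([-.288,.1,.03]); pl=P(q0,l)
Q=quat(np.pi/2)
env.reach([pl[0],pl[1],.37],Q); print(st())
hit=env.movel([pl[0],pl[1],.29],velocity=.04,guard=2.0); print(hit,st())
```

```text
(1.69, array([ 0.158 , -0.5005,  0.3985]), array([ 0.07,  0.19, -0.83]), -0.002)
(3.95, array([0.4704, 0.0465, 0.3699]), array([-0.11, -0.17, -0.52]), 0.001)
True (5.17, array([0.47  , 0.0471, 0.3198]), array([0.34, 0.09, 0.13]), 0.0)
```

Run:
```python
from h import *
l=np.array([-.288,.1,.03])
for th in (.37,.27,.18,.11):
    p=P([*q0[:3],th],l); p[2]-=0
    hit=env.movel(p,velocity=.04,guard=9); print(th,hit,st())
    if hit: break
snap('side','s1.png')
```

```text
0.37 False (5.67, array([0.4701, 0.0471, 0.3058]), array([ 0.42, -1.19,  0.07]), 0.002)
0.27 False (6.55, array([0.4621, 0.0381, 0.2797]), array([-0.4 , -0.43, -0.71]), 0.002)
0.18 False (7.35, array([0.4565, 0.0319, 0.255 ]), array([ 0.2 ,  1.18, -0.35]), 0.003)
0.11 False (8.01, array([0.4531, 0.0282, 0.2353]), array([-0.71,  0.29,  0.13]), -0.002)
```

View pics/s1.png

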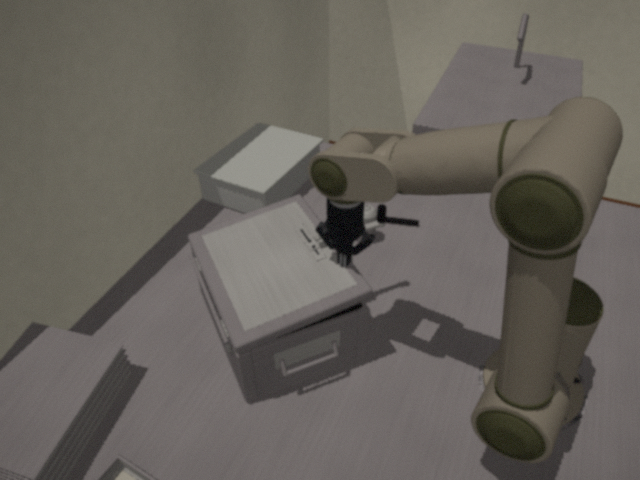

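The lid has come down with the fingers (front corner now about (372,293)); it is still slightly open. I'll finish slowly.

Run:
```python
from h import *
l=np.array([-.288,.1,.03])
for th,v in ((.05,.04),(0.015,.025),(-.03,.015)):
    p=P([*q0[:3],th],l)
    hit=env.movel(p,velocity=v,guard=10); print(th,hit,st())
    if hit: break
env.hold(.2); print(st())
p=monitor.sense()['position']; env.movel([p[0],p[1],.36],velocity=.15)
# move out of the camera's sight of the lid toward knob standoff
k,t=knob(0.0); c=k-.06*np.array([np.cos(t),np.sin(t)])
env.reach([*c,.36],quat(t)); print(st())
snap('side','s2.png');snap('top','t2.png')
for n in('s2','t2'):
    a=cv2.imread(f'pics/{n}.png'); a=a[150:360,170:430] if n=='s2' else a[150:370,110:400]
    cv2.imwrite(f'pics/{n}z.png',cv2.resize(a,None,fx=2.7,fy=2.7,interpolation=cv2.INTER_CUBIC))
```

```text
0.05 False (8.64, array([0.451 , 0.0259, 0.2182]), array([ 0.48, -0.44, -0.08]), -0.001)
0.015 False (9.2, array([0.45  , 0.0249, 0.2082]), array([-0.3 ,  0.53, -0.18]), 0.001)
-0.03 True (9.68, array([0.45  , 0.0246, 0.204 ]), array([-0.77,  0.05,  6.06]), -0.004)
(9.88, array([0.45  , 0.0246, 0.204 ]), array([-0.83,  0.19,  5.77]), -0.001)
(12.76, array([ 0.3843, -0.1092,  0.3599]), array([ 0.18,  0.01, -0.17]), 0.002)
```

View pics/s2z.png

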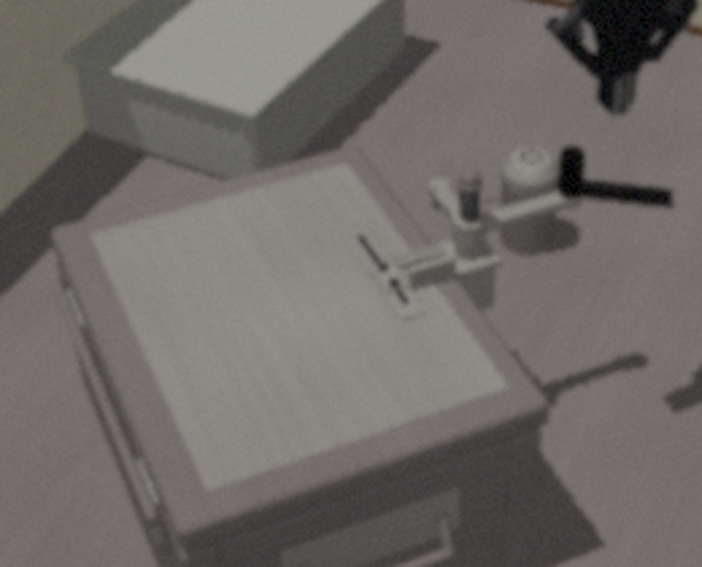

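View pics/t2z.png

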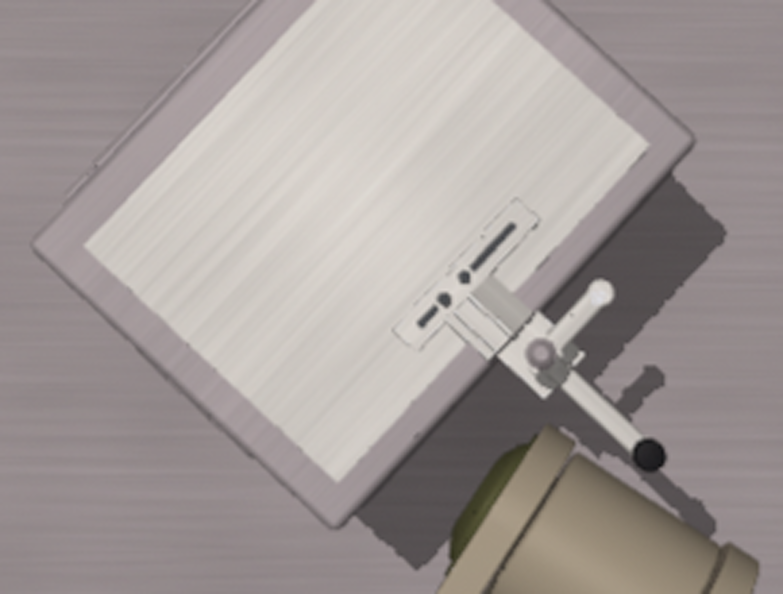

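Run:
```python
from h import *
d=snap('top','t3.png'); im=cv2.imread('pics/t3.png'); x0,y0=250,225;f=8
a=cv2.resize(im[y0:y0+72,x0:x0+90],None,fx=f,fy=f,interpolation=cv2.INTER_CUBIC)
for h in np.arange(0.6,2.01,.2):
    ang=q0[2]-np.pi/2+h; p=piv+.06*np.array([np.cos(ang),np.sin(ang)])
    u=(proj(d,[*p,.215])-[x0,y0]+.5)*f; cv2.circle(a,tuple(int(v) for v in u),3,(0,0,255),-1); cv2.putText(a,f'{h:.1f}',tuple(int(v)+4 for v in u),0,.4,(255,0,0))
cv2.imwrite('pics/t3z.png',a)
```

```text
(no output)
```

View pics/t3z.png

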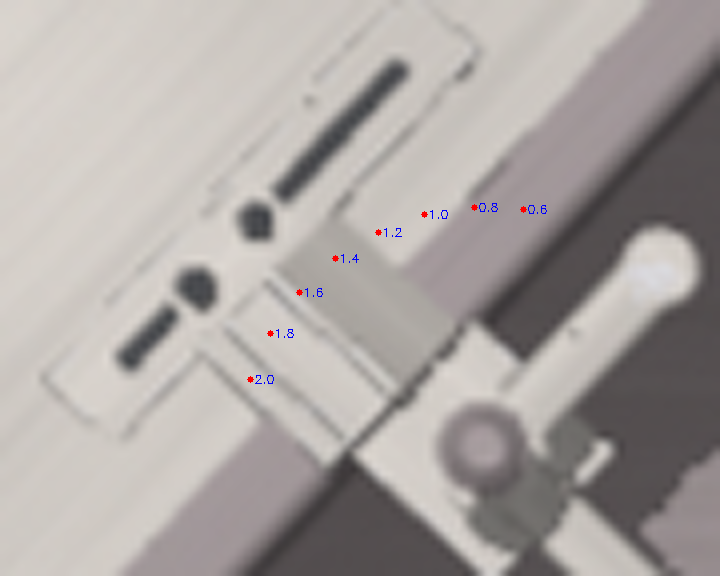

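```bash
cat >> h.py <<'E'
def pusher(h,off=.022,z=.248):
    k,t=knob(h); c=k-off*np.array([np.cos(t),np.sin(t)]); return [*c,z],quat(t),t
def go(h,v=.05,guard=12,off=.022):
    p,q,t=pusher(h,off); hit=env.movel(p,velocity=v,frame=q,guard=guard)
    s=monitor.sense(); f=s['contact_force']; u=np.array([np.cos(t),np.sin(t),0])
    print(f"h={h:.2f} hit={hit} t={s['clock']:.2f} Ft={f@u:.1f} F={f.round(1)} tq={s['ft_torque'].round(2)}"); return hit
E
python3 - <<'E'
from h import *
p,q,t=pusher(0,.06); env.movel(p,velocity=.15,frame=q,guard=10)
go(0,guard=10)
for h in np.arange(.1,1.11,.1):
    if go(h): break
snap('top','t4.png'); cv2.imwrite('pics/t4z.png',cv2.resize(cv2.imread('pics/t4.png')[180:360,220:420],None,fx=3,fy=3))
E
```

```text
h=0.00 hit=False t=14.72 Ft=0.7 F=[ 0.9 -0.  -0.2] tq=[-0.03  0.04 -0.02]
h=0.10 hit=False t=15.07 Ft=0.3 F=[ 0.2 -0.2 -0.1] tq=[ 0.04 -0.   -0.01]
h=0.20 hit=False t=15.43 Ft=-0.1 F=[0.1 0.3 0.3] tq=[ 0.03 -0.03 -0.05]
h=0.30 hit=False t=15.79 Ft=-0.4 F=[-0.5  0.  -0.1] tq=[ 0.01 -0.03 -0.03]
h=0.40 hit=False t=16.15 Ft=0.3 F=[ 0.  -0.7 -0.7] tq=[-0.02 -0.02 -0.05]
h=0.50 hit=False t=16.51 Ft=-0.3 F=[-0.4 -0.3 -0.3] tq=[ 0.02 -0.01  0.  ]
h=0.60 hit=False t=16.87 Ft=-0.1 F=[0.  1.4 0.4] tq=[-0.01 -0.02 -0.  ]
h=0.70 hit=False t=17.23 Ft=-0.3 F=[-0.3  0.  -0.4] tq=[-0.04 -0.01  0.04]
h=0.80 hit=False t=17.58 Ft=0.5 F=[0.5 0.8 0.6] tq=[ 0.   -0.02 -0.03]
h=0.90 hit=False t=17.94 Ft=0.2 F=[ 0.3 -0.6  0.1] tq=[ 0.02  0.08 -0.01]
h=1.00 hit=False t=18.30 Ft=0.5 F=[ 0.6 -0.   0.4] tq=[ 0.01  0.   -0.  ]
h=1.10 hit=False t=18.66 Ft=-0.2 F=[-0.2 -0.   0.2] tq=[ 0.02 -0.02 -0.09]
```

View pics/t4z.png

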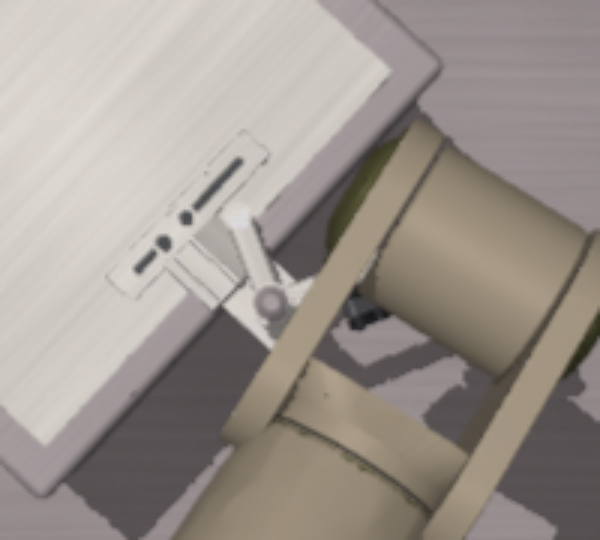

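The handle is turning: the nose stud at zoomed (238,215) is on the edge of the ramp. Next, small steps over the keeper.

Run:
```python
from h import *
d=eyes.grab_frame('top'); n=onz(d,(220+238/3,180+217/3),.236); v=n[:2]-piv; print('handle est',(np.arctan2(v[1],v[0])-q0[2]+np.pi/2),np.linalg.norm(v))
for h in np.arange(1.15,1.61,.05):
    if go(h,v=.03,guard=14): break
snap('top','t5.png'); cv2.imwrite('pics/t5z.png',cv2.resize(cv2.imread('pics/t5.png')[200:320,240:380],None,fx=5,fy=5,interpolation=cv2.INTER_CUBIC))
snap('side','s5.png'); cv2.imwrite('pics/s5z.png',cv2.resize(cv2.imread('pics/s5.png')[180:300,260:420],None,fx=5,fy=5,interpolation=cv2.INTER_CUBIC))
```

```text
handle est 1.1078716411067093 0.05859395934401612
h=1.15 hit=False t=19.07 Ft=0.2 F=[ 0.   0.3 -0.5] tq=[ 0.02  0.01 -0.02]
h=1.20 hit=False t=19.39 Ft=-0.2 F=[-0.3  0.2  0. ] tq=[0.04 0.04 0.05]
h=1.25 hit=False t=19.71 Ft=-0.7 F=[-0.9  0.1 -0.4] tq=[ 0.02  0.02 -0.01]
h=1.30 hit=False t=20.02 Ft=-2.0 F=[-1.5 -1.4  0.7] tq=[-0.29  0.19 -0.04]
h=1.35 hit=False t=20.34 Ft=-2.0 F=[-1.5 -1.4  1.2] tq=[-0.25  0.18  0.02]
h=1.40 hit=False t=20.66 Ft=-2.3 F=[-1.2 -2.2  1.1] tq=[-0.25  0.22 -0.02]
h=1.45 hit=False t=20.98 Ft=-2.9 F=[-2.1 -2.1  2. ] tq=[-0.29  0.17 -0.04]
h=1.50 hit=False t=21.29 Ft=-2.5 F=[-1.1 -2.5  1.1] tq=[-0.36  0.24 -0.02]
h=1.55 hit=False t=21.61 Ft=0.2 F=[-0.3  0.5  1. ] tq=[-0.07  0.    0.03]
h=1.60 hit=False t=21.93 Ft=-0.2 F=[-0.1 -0.1  0.6] tq=[ 0.04 -0.02 -0.  ]
```

View pics/t5z.png

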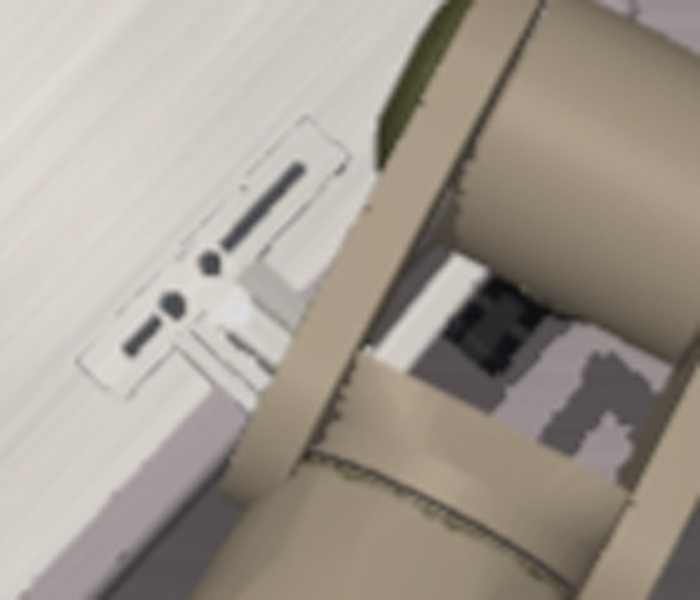

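View pics/s5z.png

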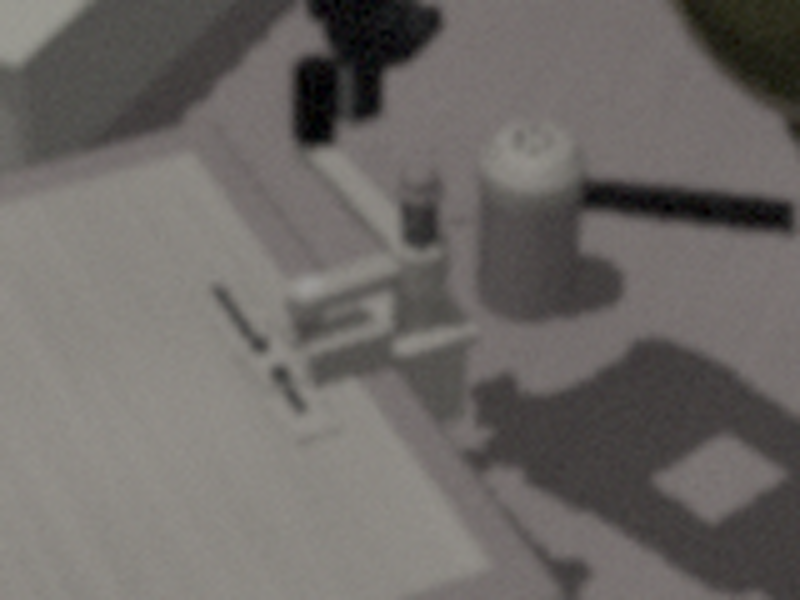

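Run:
```python
from h import *
p,q,t=pusher(1.6,.06); env.movel(p,velocity=.1)
p[2]=.40; env.movel(p,velocity=.2); 
env.movel([.36,-.33,.40],velocity=.25); print(st())
import pickle
D={n:snap(n,n+'6.png') for n in('side','top')}; pickle.dump(D,open('d6.pkl','wb'))
cv2.imwrite('pics/t6z.png',cv2.resize(cv2.imread('pics/top6.png')[210:310,260:390],None,fx=6,fy=6,interpolation=cv2.INTER_CUBIC))
cv2.imwrite('pics/s6z.png',cv2.resize(cv2.imread('pics/side6.png')[180:280,280:410],None,fx=6,fy=6,interpolation=cv2.INTER_CUBIC))
```

```text
(24.52, array([ 0.3605, -0.3294,  0.3999]), array([ 0.02, -0.27,  0.4 ]), -0.002)
```

View pics/t6z.png

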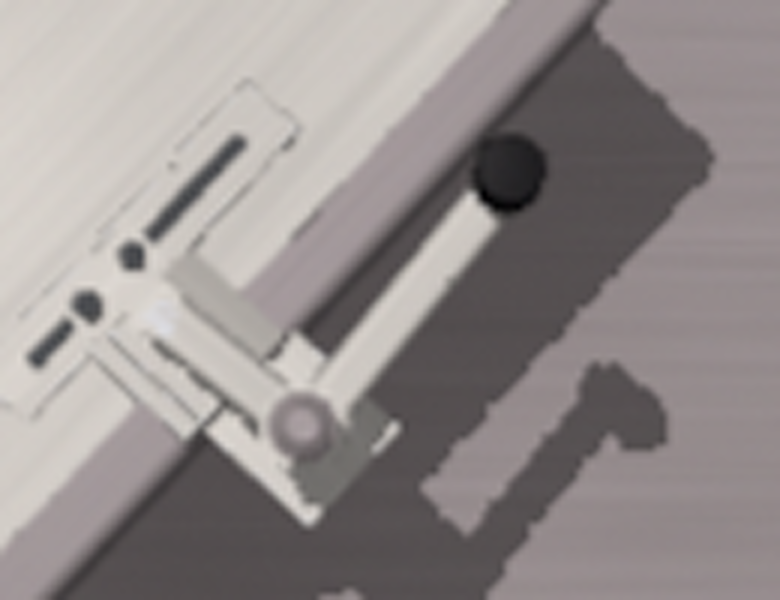

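View pics/s6z.png

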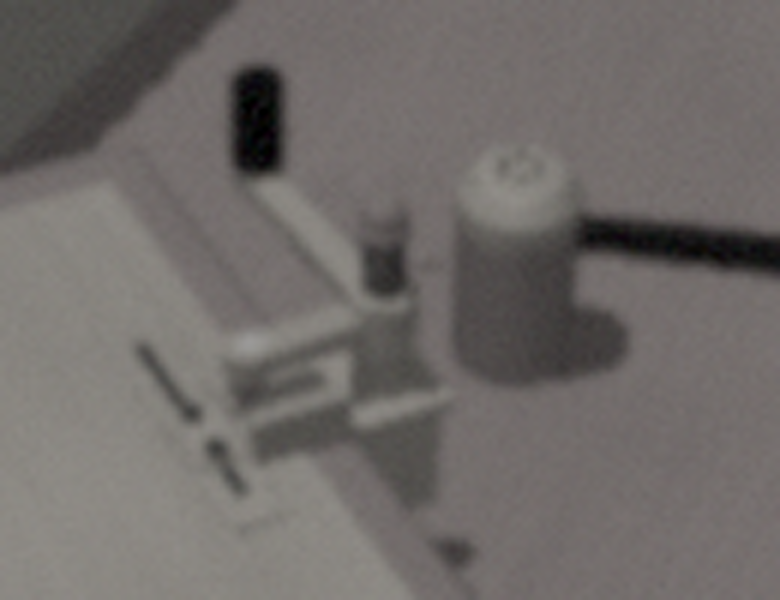

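Run:
```python
from h import *
import pickle
A=pickle.load(open('d0.pkl','rb'));B=pickle.load(open('d6.pkl','rb'))
def blob(d,near,box,th):
    g=d['frame'].max(2); m=(g<th).astype(np.uint8); x0,y0,x1,y1=box
    mm=np.zeros_like(m); mm[y0:y1,x0:x1]=m[y0:y1,x0:x1]
    n,l,s,c=cv2.connectedComponentsWithStats(mm); i=1+np.argmin([np.hypot(*(c[k]-near)) for k in range(1,n)]); return c[i],s[i]
ta,_=blob(A['top'],(350,318),(335,305,365,335),60); tb,_=blob(B['top'],(345,238.7),(330,225,360,255),60)
print(ta,tb)
sa,s1=blob(A['side'],(381,215),(374,198,389,226),55); sb,s2=blob(B['side'],(323,200),(312,185,335,215),55)
print(sa,s1,sb,s2)
# iterate on knob mid-height in top view: blob is top disc mostly
for z in(.279,.2815,.287):
    k=onz(B['top'],tb,z); v=k[:2]-piv; print(z,k,np.linalg.norm(v),'h',np.arctan2(v[1],v[0])-q0[2]+np.pi)
ka=onz(A['top'],ta,.279); print('A pred side', proj(A['side'],[*ka[:2],.257])-sa)
for L in(0,.0025,.005,.008):
    k=onz(B['top'],tb,.279+L); print(L,'B pred-obs',proj(B['side'],[*k[:2],.257+L])-sb)
```

```text
[349.90740741 318.46296296] [344.30827068 238.22556391]
[381.78527607 214.41717791] [376 205  13  18 163] [322.5      199.765625] [319 192   8  17 128]
0.279 [ 0.5737824  -0.13729235  0.279     ] 0.09949647644278624 h 1.636599088979326
0.2815 [ 0.57355527 -0.13718997  0.2815    ] 0.09925489431215379 h 1.6359862937601366
0.287 [ 0.57305557 -0.13696475  0.287     ] 0.09872354584945436 h 1.634627588955517
A pred side [-1.45274806 -1.22821234]
0 B pred-obs [-0.66398796  2.39720372]
0.0025 B pred-obs [-0.60406415  1.60084191]
0.005 B pred-obs [-0.54398253  0.80237728]
0.008 B pred-obs [-0.47167553 -0.15856616]
```

Run:
```python
from h import *
import pickle
A=pickle.load(open('d0.pkl','rb'));B=pickle.load(open('d6.pkl','rb'))
def edges(d,c0,c1,r0,r1):
    g=d['frame'].astype(float).mean(2)[r0:r1,c0:c1].mean(1); print(g.round().astype(int).tolist())
    lo,hi=g.min(),None
    i=np.argmin(g); 
    # top half-crossing
    h1=(g[0]+lo)/2; k=next(k for k in range(len(g)) if g[k]<h1); return r0+k-1+(g[k-1]-h1)/(g[k-1]-g[k])
a=edges(A['side'],379,383,196,224); b=edges(B['side'],320,325,184,214); print(a,b)
ka=onz(A['top'],(349.9,318.5),.279); back=lambda k,L:proj(B['side'],[k[0],k[1],.279+L])
print('A pred',back(ka,0),'obs row',a,'diff',back(ka,0)[1]-a)
for L in(0,.0025,.005,.008):
    k=onz(B['top'],(344.3,238.2),.279+L); print(L,back(k,L), back(k,L)[1]-b)
```

```text
[110, 110, 109, 109, 111, 110, 107, 95, 69, 38, 22, 13, 13, 15, 8, 13, 8, 6, 10, 10, 7, 8, 8, 9, 8, 15, 40, 69]
[109, 110, 110, 110, 109, 106, 90, 60, 29, 18, 14, 14, 12, 10, 8, 9, 9, 9, 8, 12, 10, 7, 15, 17, 45, 77, 103, 113, 112, 108]
204.35356200527704 191.0581896551724
A pred [380.91906834 205.64162882] obs row 204.35356200527704 diff 1.2880668123821408
0 [321.72706204 194.705879  ] 3.6476893452193337
0.0025 [321.78751593 193.89109728] 2.832907623356533
0.005 [321.84813021 193.07415214] 2.015962483392059
0.008 [321.92107982 192.09095184] 1.0327621879322066
```

The knob-height check puts the lift at about 7 mm: the nose is still on the crest at about 1.63 rad and not in the notch. I'll keep pushing gently.

Run:
```python
from h import *
p,q,t=pusher(1.55,.05); env.reach([*p[:2],.40],q); env.movel(p,velocity=.15,guard=8)
go(1.58,v=.05,guard=5)
for h in np.arange(1.61,1.731,.02):
    if go(h,v=.02,guard=5): break
import pickle
D={n:snap(n,n+'7.png') for n in('side','top')}; pickle.dump(D,open('d7.pkl','wb'))
cv2.imwrite('pics/s7z.png',cv2.resize(cv2.imread('pics/side7.png')[180:280,280:410],None,fx=6,fy=6,interpolation=cv2.INTER_CUBIC))
```

```text
h=1.58 hit=False t=27.47 Ft=-0.1 F=[-0.2  0.1  0.2] tq=[ 0.   -0.05 -0.01]
h=1.61 hit=False t=27.77 Ft=0.4 F=[ 0.6 -0.   0.7] tq=[ 0.   -0.02  0.03]
h=1.63 hit=False t=28.02 Ft=0.3 F=[-0.   0.5  0.1] tq=[ 0.02  0.   -0.03]
h=1.65 hit=False t=28.27 Ft=0.3 F=[-0.1  0.5  0.2] tq=[0.02 0.01 0.02]
h=1.67 hit=False t=28.52 Ft=0.2 F=[ 0.2  0.1 -0.6] tq=[-0.03 -0.06  0.03]
h=1.69 hit=False t=28.77 Ft=-0.4 F=[-0.3 -0.3 -0.1] tq=[ 0.02 -0.05  0.06]
h=1.71 hit=False t=29.02 Ft=-0.1 F=[-0.6  0.2  0.4] tq=[-0.   -0.02 -0.01]
h=1.73 hit=False t=29.27 Ft=-0.4 F=[-0.5 -0.2 -0.3] tq=[0.03 0.01 0.03]
```

View pics/s7z.png

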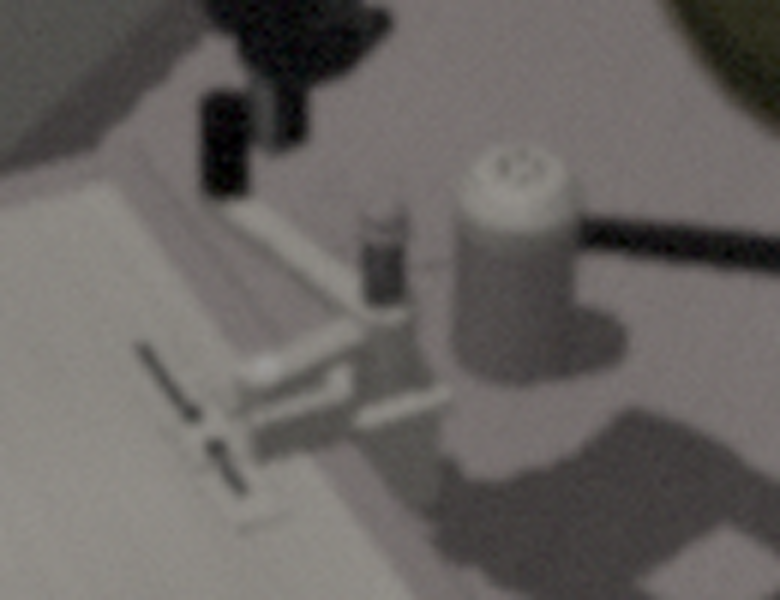

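The nose has visibly dropped: its end is now at zoomed (262,370), was (245,345). Backing off to measure.

Run:
```python
from h import *
import pickle
p,q,t=pusher(1.73,.06); env.movel(p,velocity=.1)
p[2]=.40; env.movel(p,velocity=.2); env.movel([.36,-.33,.40],velocity=.25); print(st())
D={n:snap(n,n+'8.png') for n in('side','top')}; pickle.dump(D,open('d8.pkl','wb'))
cv2.imwrite('pics/t8z.png',cv2.resize(cv2.imread('pics/top8.png')[210:310,260:390],None,fx=6,fy=6,interpolation=cv2.INTER_CUBIC))
S,T=D['side'],D['top']
m=(T['frame'].max(2)<60).astype(np.uint8)[215:255,325:360]; n,l,s,c=cv2.connectedComponentsWithStats(m)
i=1+np.argmax([s[k][4]*(abs(s[k][2]-s[k][3])<5) for k in range(1,n)]); tb=c[i]+[325,215]; print(tb,s[i])
k=onz(T,tb,.2815); v=k[:2]-piv; print('h',np.arctan2(v[1],v[0])-q0[2]+np.pi,np.linalg.norm(v))
u=proj(S,[*k[:2],.2815]); c0=int(round(u[0]+.9)); r0=int(u[1])-14
g=S['frame'].astype(float).mean(2)[r0:r0+34,c0-2:c0+3].mean(1); print(c0,r0,g.round().astype(int).tolist())
h1=(g[:4].mean()+8)/2; j=next(j for j in range(len(g)) if g[j]<h1); b=r0+j-1+(g[j-1]-h1)/(g[j-1]-g[j])
for L in(0,.0025,.005,.008):
    k=onz(T,tb,.279+L); print(L,proj(S,[*k[:2],.279+L])[1]-b-1.288)
```

```text
(31.92, array([ 0.3605, -0.3295,  0.3999]), array([-0.29, -0.63,  0.94]), -0.004)
[337.4173913  234.15652174] [  7  13  12  13 115]
h 1.7832304648068797 0.09826485900405253
318 182 [94, 102, 107, 110, 110, 111, 110, 112, 111, 111, 109, 104, 87, 57, 31, 20, 16, 14, 14, 13, 13, 14, 14, 10, 11, 9, 15, 18, 14, 22, 47, 84, 111, 117]
0 0.48679720367992396
0.0025 -0.3342692845929667
0.005 -1.1575116023702383
0.008 -2.1482849004487896
```

View pics/t8z.png

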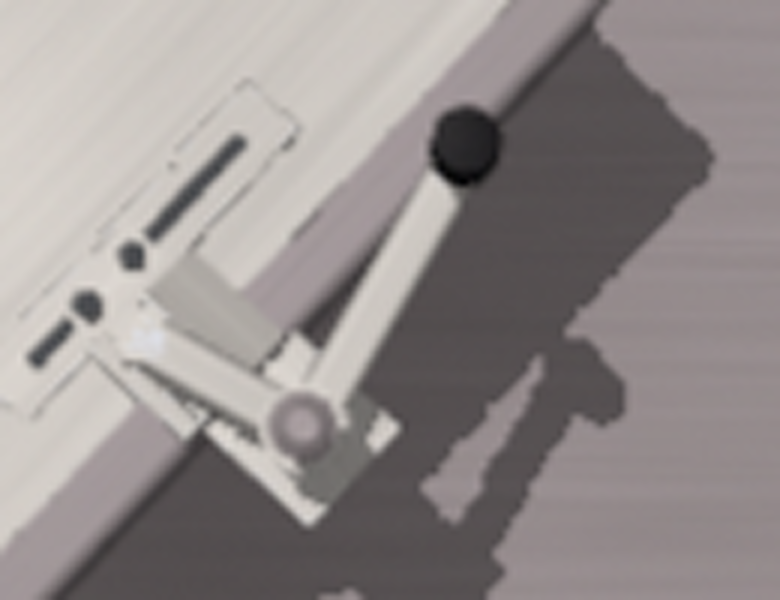

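Run:
```python
from h import *
a=cv2.imread('pics/top0.png').astype(int);b=cv2.imread('pics/top8.png').astype(int);c=cv2.imread('pics/t2.png').astype(int)
r=np.s_[200:335,415:495]; print('shaker/turner diff',abs(a[r]-b[r]).max(), 'lid diff since closing',abs(c[90:250,120:260]-b[90:250,120:260]).mean())
print(st()); job.hand_in()
```

```text
shaker/turner diff 125 lid diff since closing 1.2095982142857142
(32.02, array([ 0.3607, -0.3293,  0.3999]), array([-0.54, -0.41,  0.55]), 0.0)
the job is handed in; nothing more can be done
```

Run:
```python
import cv2,numpy as np
a=cv2.imread('pics/top0.png');b=cv2.imread('pics/top8.png')
cv2.imwrite('pics/cmp.png',cv2.resize(np.hstack([a[190:345,405:505],b[190:345,405:505]]),None,fx=3.5,fy=3.5))
```

```text
(no output)
```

View pics/cmp.png

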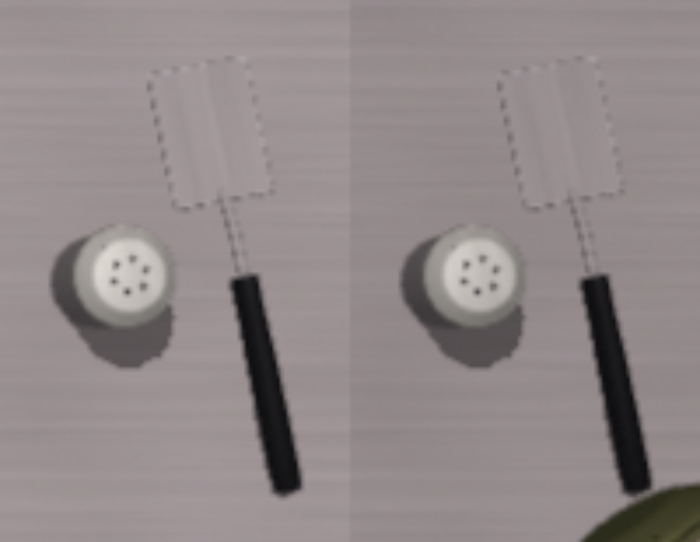

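The lid is fully down, the handle is latched in the keeper, and I handed the job in at about 32 s with the robot clear of everything.

- **Lid:** I pressed it down slowly with shut fingers, at 15 mm/s at the end. It met its stop with about 6 N at 204 mm, the stated closed height.
- **Handle:** I pushed the knob round with about 3 N at most. After the first push the knob-height check showed about 7 mm of lift, so the nose was still on the crest. I pushed on until it dropped.
- **Last checks:**
  - The handle stood at about 1.78 rad.
  - The lift was about 1.5 mm, give or take 1 mm. That is a little under the stated 2 to 3.5 mm but within my error, and the top view shows the nose in the notch.
  - The lid had not moved since it was closed.
- **Shaker and turner:** The automatic before/after comparison showed a large difference there. I viewed the two pictures after handing in: the difference was the arm coming into the frame, and neither object had moved.

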